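Open up a reconditioned hydraulic tank and fit its valve block

ROBOT

A 7-joint arm with a two-finger parallel gripper is mounted at the origin on the work surface. World frame = base frame: x ahead of the robot, y to its left, z up, the work surface at z = 0. Lengths are in m, angles in rad, forces in N, time in s.
With the tool pointing down it reaches from about 0.35 to 0.9 m from the base axis. Payload 8.1 kg.
Tool frame: the origin (TCP) lies between the finger pads; the fingertips stand 11 mm ahead of it and the grasp point (between the pads) lies 8 mm behind it; z points along the fingers, y is the line along which they close (so a half turn about z gives the same grasp; the last joint's range is limited). The gripper opens to 92 mm and grips with 3 to 60 N. Pads are 19 mm wide; open, the fingers measure 130 mm over their backs; the gripper's body (75 mm by 190 mm) begins 47 mm behind the grasp point.
Start: joints at [1.069, 0.434, 0.025, 1.573, -0.012, 1.134, -0.075], TCP at [0.243, -0.576, 0.238] pointing down, gripper open.
Joint ranges: [-2.62, 2.62], [-0.44, 2.09], [-1.27, 1.32], [0.08, 2.57], [-1.32, 4.46], [0.12, 2], [-2.74, 2.74]. Speed limits (rad/s): [2.22, 2.22, 3.01, 3.01, 3.14, 3.14, 3.14].

INTERFACE

Orientations are given as a rotation vector (axis times angle).
In Python, from cell import observe, get_image, camera_params, sign_off gives the robot as it stands.
- The arm moves only by the shell command python3 -m pendant 'ROWS' [FORCE]. ROWS is JSON, one flat list of numbers, 7 for each row, row after row: the shift along the tool's x, y, z in m, then the turn, a rotation vector about the tool's x, y, z in rad, then the finger opening in m, from 0 to 0.0918. In form: [dx, dy, dz, rx, ry, rz, jaw, dx, dy, dz, rx, ry, rz, jaw, ...]. A call has 1 to 10 rows; each row shifts and turns the commanded pose from where the row before left it, along the tool's axes as they then stand; what a row does not reach is not made up. A row lasts 1/8 s, in which the tool goes at most 62.5 mm and 10.7 degrees, less where a joint would pass 70% of its speed; a pose out of reach is approached as far as the arm can. A call is refused whole if a number of a shift passes 0.0625 or a number of a turn 0.188, either way. A call with a gripper value outside its range is refused whole. The fingers move at their own pace and stop on an object; FORCE is the grip in N (left out, the last holds). Time passes only in rows, so rows that do not move let the fingers close. It gives the time, the measured TCP pose, the force, the opening and the grip force at its end, in the units of the state.
- observe(): the state, without advancing time (a new reading comes with each control period).
- get_image(name): name is "side" or "top"; returns the picture (400x640x3 uint8, red, green, blue); there is no depth.
- camera_params(name): a dict with "intrinsics" (3x3 intrinsics, pixels), "eye" and "rotation" of the camera in the world. Camera axes: x right, y down, z forward; pixel columns grow to the right and rows downward; lengths in m; the calibration is good to about 2 mm. A picture is of the moment at which its call begins. camera_params takes no time and is no camera call.
- sign_off(): hands the job in; it is judged then, once.
The state is a dict: "clock": time; "joints": joint angles; "dq": joint speeds; "joint_efforts": joint torques, N m; "position": TCP position; "ee_rot": TCP orientation; "force": force on the tool from outside, world axes, zero at the start; "ft_torque": the same for the moment, N m; "width": opening from 0.0 (shut) to 1.0 (fully open); "gripper_force": force on a finger pad.
Only numpy, scipy, OpenCV 4.12 (cv2) and the standard library are available. Lean on these libraries where they do the work, as an engineer would, in place of code of your own. Each camera call takes 0.05 s, during which the arm holds its last target. There are 200 camera calls.

TASK

The reconditioned hydraulic oil tank on the bench is to be flushed and piped up. Unscrew its filler cap (ordinary right-hand thread, about two turns) until the thread lets go and lift it clear, draw every rubber bung that is still in the pipe stubs (they are tight: rock them while pulling up), and leave the cap and all the bungs in the steel parts tray. Seat the aluminium valve block flat, square and fully home inside the rim on the tank top, and leave the spanner, the spray can and the tin where they are.

Things in the scene. Friction and masses are not known exactly. Their poses are not given: they have to be found in the camera images.
- tank: Green welded steel hydraulic tank, bolted down, 240 mm (its x) by 290 mm (its y), top face 90 mm above the bench. Origin on the bench under its middle. Its top carries the filler neck, a row of four upright pipe stubs along its +x side and a rim for the valve block; nothing else stands up from it.
- neck (a point): Centre of the foot of the filler neck, on the tank's top face; z up. The neck is a steel tube 28 mm high, 39 mm across, with one helical ridge outside (46 mm across): right-hand thread, 8 mm pitch.
- cap_bar (a point): Filler cap, black plastic, 0.16 kg: round skirt 64 mm across, 35 mm high, and on its flat top a straight upright cross bar 50 mm long (the cap's x), 14 mm wide (its y), 34 mm high, by which it is gripped and turned. This point is the centre of the bar, 17 mm above the flat top and 51 mm above the cap's lower edge; z up along its axis.
- cap: The same cap, centre of its lower edge; on the tank top at the start (screwed down). It turns easily, anticlockwise seen from above, rises 8 mm a turn and lets go after two turns, 16 mm up (give or take a tenth of a turn); then it lifts straight off.
- seat (a point): Centre of the floor of the valve block's seat, on the tank's top face; axes as the tank's. A steel rim 10 mm high and 8 mm wide surrounds an opening 60 mm (x) by 104 mm (y).
- block_center (a point): Centre of the aluminium valve block, 56 mm (its x) by 100 mm (its y) by 50 mm high, 0.55 kg. At the start it stands on the bench on its broad face, z up. Either way round fits the seat (half a turn does not matter).
- tray_in (a point): Centre of the inner floor of the open steel parts tray, 4 mm above the bench; the tray is 180 mm (its x) by 240 mm (its y) outside, with walls 4 mm thick that rise to 35 mm above the bench; it is fixed.
- port0 (a point): Centre of the mouth of a pipe stub: an upright steel tube 38 mm across outside, 28 mm bore, standing 28 mm above the tank top; z up. A bung sits tight in it: it takes up to 20 N to draw it straight, and less with a little rocking (3 degrees either way). It is clear of the bore after 24 mm.
- bung0_grip (a point): Bung in port0, or None from the start if that stub is already open. Black rubber, 60 g: a plug 25 mm across, 24 mm long; a round flange 36 mm across, 6 mm thick, resting on the stub; above it a square grip 24 by 24 mm, 38 mm high. This point: centre of the square grip, 25 mm above the stub's mouth, 49 mm above the plug's end; z up along the bung, x and y across the flats, near the tank's.
- port1 (a point): As port0, another pipe stub; the four stand in a row along the tank's y, 70 mm apart.
- bung1_grip (a point): As bung0_grip, in port1; None from the start if that stub is already open.
- port2 (a point): As port0, another pipe stub; the four stand in a row along the tank's y, 70 mm apart.
- bung2_grip (a point): As bung0_grip, in port2; None from the start if that stub is already open.
- port3 (a point): As port0, another pipe stub; the four stand in a row along the tank's y, 70 mm apart.
- bung3_grip (a point): As bung0_grip, in port3; None from the start if that stub is already open.
- block: The valve block's underside centre; axes as block_center.
- spanner: Steel spanner, 200 mm long, lying on the bench beyond the tank; leave it alone.
- spray: White spray can, 56 mm across, 170 mm high, left of the tank; leave it alone.
- tin: Open steel tin, 90 mm across, 50 mm high, right of the tray; leave it alone.
Not all that is in view belongs to the job. Leave any blue look-alike of the part that bears bung3_grip alone. Of the things shaped like the block, the aluminium one is meant.

How it is judged:
On the way:
1. the filler cap is screwed off the neck: upright over the neck and more than 14 mm up (z of cap_bar in the frame of neck above 0.065 m and horizontal distance between cap_bar and neck below 0.02 m and angle between cap_bar's own z axis and vertical below 0.2 rad), for 0.05 s.
At the end, for the whole second after the job is handed in: Cap (bar centre) and all bungs (grip centres) inside the tray, under 85 mm above its floor; block at rest inside the rim: centre within 5 mm of the seat centre from above and under 28.5 mm over its floor (25 when home), square within 0.06 rad, upright within 0.05 rad (x of cap_bar in the frame of tray_in between -0.082 and 0.082 m and y of cap_bar in the frame of tray_in between -0.112 and 0.112 m and z of each of cap_bar, bung0_grip, bung1_grip, bung2_grip, bung3_grip in the frame of tray_in below 0.085 m and x of bung0_grip in the frame of tray_in between -0.082 and 0.082 m and y of bung0_grip in the frame of tray_in between -0.112 and 0.112 m and x of bung1_grip in the frame of tray_in between -0.082 and 0.082 m and y of bung1_grip in the frame of tray_in between -0.112 and 0.112 m and x of bung2_grip in the frame of tray_in between -0.082 and 0.082 m and y of bung2_grip in the frame of tray_in between -0.112 and 0.112 m and x of bung3_grip in the frame of tray_in between -0.082 and 0.082 m and y of bung3_grip in the frame of tray_in between -0.112 and 0.112 m and horizontal distance between block_center and seat below 0.005 m and angle between the y axis of block and the y axis of tank, either way round below 0.06 rad and angle between block's own z axis and vertical below 0.05 rad and z of block_center in the frame of seat below 0.0285 m and linear speed of block below 0.02 m/s); the robot touches nothing.
It fails at once if the spanner is pushed more than 30 mm (distance of spanner from where it was at the start of the episode above 0.03 m).
It fails at once if the spray is pushed more than 30 mm (distance of spray from where it was at the start of the episode above 0.03 m).
It fails at once if the tin is pushed more than 30 mm (distance of tin from where it was at the start of the episode above 0.03 m).
Of bung0, bung1, bung2, bung3 only 1 to 3 are there at a start; the rules pass over those that are not, and their reading is None.
At some moment in a run one of block may be knocked a few centimetres aside while the robot is not near it.
Once in a run the grip may slacken for a moment while it holds something.
It also fails if it takes over 210 s, if anything falls off the work surface, if the arm or the gripper's body presses on something with over 40 N, if the wrist force passes 120 N, or if a joint passes its speed limit or range.

## Working session

There is one attempt and no reset: what is moved stays moved. The work goes in short steps, Python scripts to look and compute and a shell command to move; the robot and the scene stay as the last step left them, time stands still between calls to the robot, and variables do not carry over. Pictures are saved under pics/ and viewed, at most 14 in all, crops included, and the job is handed in when it is done.

```bash
ls; mkdir -p pics
python3 - <<'E'
from cell import *
import cv2
for n in("top","side"):
    cv2.imwrite(f"pics/{n}0.png",get_image(n)[:,:,::-1]); p=camera_params(n); print(n,p)
print(observe())
E
```

```text
pics
top {'intrinsics': array([[387.72606752,   0.        , 318.6066826 ],
       [  0.        , 387.72606752, 197.19497431],
       [  0.        ,   0.        ,   1.        ]]), 'eye': array([0.27692916, 0.01157396, 1.26617564]), 'rotation': array([-2.15054533,  2.11537687, -0.21761947])}
side {'intrinsics': array([[403.89195929,   0.        , 317.61529497],
       [  0.        , 403.89195929, 204.10436094],
       [  0.        ,   0.        ,   1.        ]]), 'eye': array([0.05601089, 0.83364449, 0.93565576]), 'rotation': array([-0.62789738,  2.62091461, -1.17315245])}
{'clock': 0.1, 'joints': array([ 1.06940213,  0.43514173,  0.02497716,  1.57401847, -0.01155477,
        1.13399248, -0.07509134]), 'dq': array([ 6.59752872e-04, -1.21549593e-03,  3.51490995e-04, -2.97557956e-03,
        9.53370044e-04,  6.04262563e-05,  4.35039324e-04]), 'joint_efforts': array([ 2.62561567e-03, -6.69121528e+01,  9.87662449e-01, -3.15147722e+01,
       -6.05104887e-02,  3.74426914e-02,  4.68613496e-05]), 'position': array([ 0.24245505, -0.57557091,  0.2370259 ]), 'ee_rot': array([-3.07804200e+00, -6.21946204e-01,  7.00391412e-04]), 'force': array([ 0.37312804, -0.40693171,  0.44351836]), 'ft_torque': array([ 0.01954093, -0.00180894, -0.01716108]), 'gripper_force': 0.0, 'width': 1.0004578522907466}
```

View pics/top0.png

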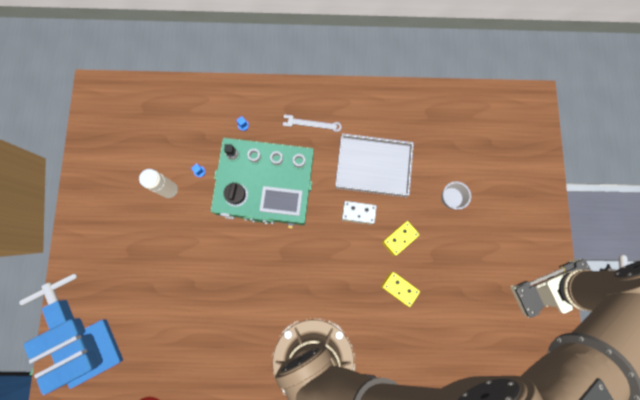

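View pics/side0.png

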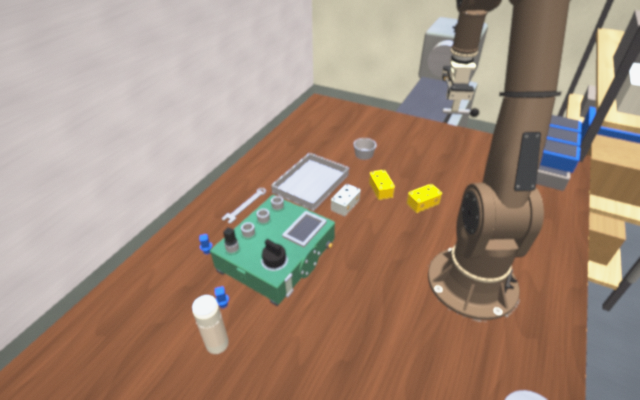

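```bash
cat > h.py <<'E'
import numpy as np,cv2
from scipy.spatial.transform import Rotation as R
from cell import *
C={n:camera_params(n) for n in("top","side")}
def ray(n,p):
    c=C[n];K=c['intrinsics'];d=np.linalg.solve(K,np.array([p[0],p[1],1.]))
    return c['eye'],R.from_rotvec(c['rotation']).as_matrix()@d
def onz(n,p,z):
    e,d=ray(n,p);return e+d*(z-e[2])/d[2]
def proj(n,X):
    c=C[n];q=R.from_rotvec(c['rotation']).as_matrix().T@(np.array(X)-c['eye']);q=c['intrinsics']@q;return q[:2]/q[2]
def tri(pt,ps):
    a,d=ray("top",pt);b,e=ray("side",ps)
    s=np.linalg.lstsq(np.c_[d,-e],b-a,rcond=None)[0];P,Q=a+d*s[0],b+e*s[1];return (P+Q)/2,np.linalg.norm(P-Q)
def crop(n,x0,y0,w,h,k,name,im=None):
    im=get_image(n) if im is None else im
    cv2.imwrite(name,cv2.resize(im[y0:y0+h,x0:x0+w,::-1],None,fx=k,fy=k,interpolation=cv2.INTER_CUBIC))
    return im
E
python3 - <<'E'
from h import *
t=cv2.imread("pics/top0.png")[:,:,::-1];s=cv2.imread("pics/side0.png")[:,:,::-1]
crop("top",205,130,130,98,6,"pics/t1.png",t)
crop("side",195,150,150,150,4,"pics/s1.png",s)
hsv=cv2.cvtColor(t,cv2.COLOR_RGB2HSV)
def comps(m,lab,lo=30,hi=9000):
    n,l,st,ce=cv2.connectedComponentsWithStats(m.astype(np.uint8))
    for i in range(1,n):
        if lo<st[i,4]<hi: print(lab,st[i],ce[i].round(2))
roi=np.zeros(t.shape[:2],bool);roi[125:255,200:420]=1
comps(roi&(hsv[...,0]>60)&(hsv[...,0]<90)&(hsv[...,1]>100),"green",500)
comps(roi&(hsv[...,2]<60),"black",20)
comps(roi&(hsv[...,1]<50)&(hsv[...,2]>60),"grey",40)
for p in((374,165),(359,212),(281,201),(235,194),(230,150)): print(p,onz("top",p,0.09 if p[0]<300 else 0).round(3), t[p[1],p[0]])
E
```

```text
black [227 148   7   7  27] [230.85 151.78]
black [231 185   6  15  35] [234.09 192.17]
grey [300 125  42   7 136] [326.21 126.76]
grey [ 335  134   79   63 4101] [374.3  164.84]
grey [225 145  13  15 117] [230.62 152.09]
grey [247 148  14  14 119] [253.4  154.82]
grey [270 151  13  14 112] [276.1  157.44]
grey [292 154  14  14 111] [298.5  160.17]
grey [224 183  24  24 397] [235.58 194.56]
grey [ 260  186   43   30 1045] [280.62 200.57]
grey [342 201  35  23 649] [358.85 212.1 ]
grey [219 213  15   6  57] [226.42 215.4 ]
(374, 165) [ 0.628 -0.196  0.   ] [225 230 243]
(359, 212) [ 0.466 -0.145  0.   ] [252 255 255]
(281, 201) [0.483 0.106 0.09 ] [131 134 148]
(235, 194) [0.502 0.248 0.09 ] [64 62 61]
(230, 150) [0.643 0.272 0.09 ] [71 75 76]
```

View pics/t1.png

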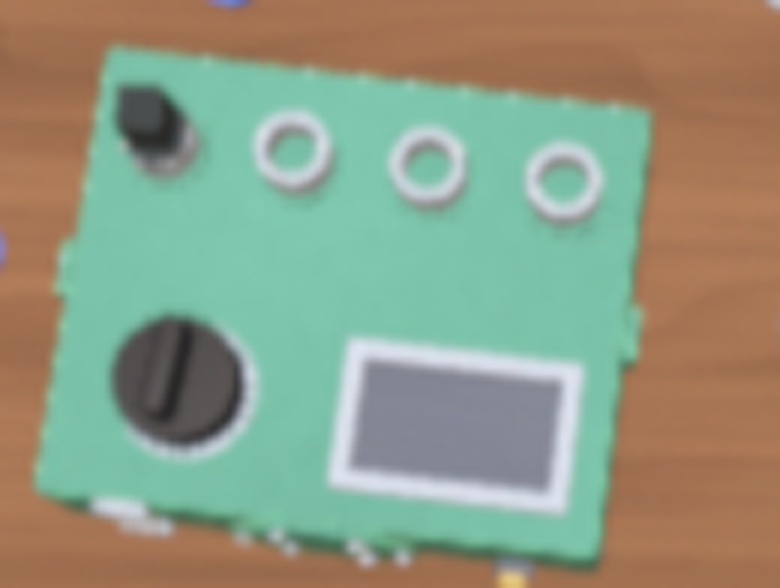

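View pics/s1.png

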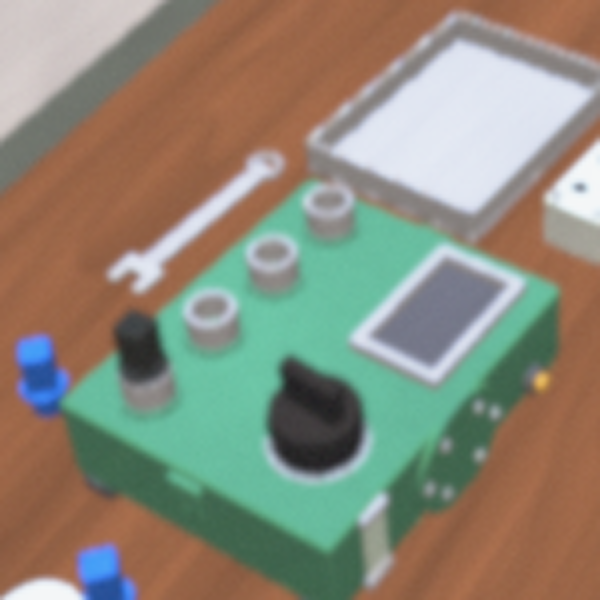

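```bash
cat >> h.py <<'E'
def rectw(n,mask,z):
    cs,_=cv2.findContours(mask.astype(np.uint8),cv2.RETR_EXTERNAL,cv2.CHAIN_APPROX_NONE)
    c=max(cs,key=cv2.contourArea)[:,0];w=np.array([onz(n,p,z)[:2] for p in c])
    (cx,cy),(a,b),th=cv2.minAreaRect((w*1000).astype(np.float32));return (cx,cy),(a,b),th
def tool():
    s=observe();M=R.from_rotvec(s['ee_rot']).as_matrix();p=s['position']
    print("t",round(s['clock'],2),"p",p.round(4),"yaw x-axis",np.degrees(np.arctan2(M[1,0],M[0,0])).round(2),"tilt",(M[:2,2]).round(4),"j",s['joints'].round(2),"F",s['force'].round(1),"w",round(s['width']*.0918,4),"g",round(s['gripper_force'],1))
    return p,M
E
python3 - <<'E'
from h import *
t=cv2.imread("pics/top0.png")[:,:,::-1];s=cv2.imread("pics/side0.png")[:,:,::-1]
u=lambda x,y:((x+.5)/6-.5+205,(y+.5)/6-.5+130)
us=lambda x,y:((x+.5)/4-.5+195,(y+.5)/4-.5+150)
P=[onz("top",u(*q),.118) for q in((293,150),(428,166),(564,181))]
Ps=[tri(u(*a),us(*b)) for a,b in zip(((293,150),(428,166),(564,181)),((212,309),(273,253),(329,202)))]
for p,q in zip(P,Ps): print("stub",p.round(4),q[0].round(4),q[1].round(4))
print("spacing",np.linalg.norm(P[0]-P[1]),np.linalg.norm(P[1]-P[2]),"yaw",np.degrees(np.arctan2(*(P[0]-P[2])[:2]))*-1)
print("port left",P[0]+(P[0]-P[2])/2)
print("bungtop",onz("top",u(144,112),.162))
print("cap top disc",onz("top",u(178,380),.125),"bar ends",onz("top",u(183,325),.159),onz("top",u(162,415),.159))
hsv=cv2.cvtColor(t,cv2.COLOR_RGB2HSV).astype(int)
g=(hsv[...,1]<60)&(hsv[...,2]>100)
def box(m,x0,y0,x1,y1):
    o=np.zeros_like(m);o[y0:y1,x0:x1]=m[y0:y1,x0:x1];return o
print("rim outer",rectw("top",box(g,258,184,305,220),.1))
fl=(t.max(2)<185)&(hsv[...,1]<60)
print("floor",rectw("top",box(fl,262,188,302,215),.1))
print("tray",rectw("top",box(g,333,132,415,198),.035))
print("block",rectw("top",box(g,338,199,380,226),.05))
gm=(hsv[...,0]>60)&(hsv[...,0]<90)&(hsv[...,1]>60)
print("tank",rectw("top",box(gm,200,130,330,235),.09))
tool()
E
```

```text
stub [0.6208 0.1933 0.118 ] [0.6218 0.1938 0.1143] 0.0002
stub [0.6137 0.1242 0.118 ] [0.6146 0.1245 0.1148] 0.0002
stub [0.6072 0.0546 0.118 ] [0.6084 0.0547 0.1134] 0.0003
spacing 0.06946662895003933 0.069896355885979 yaw -5.589561779466743
port left [0.62757384 0.26264338 0.118     ]
bungtop [0.62550411 0.26028891 0.162     ]
cap top disc [0.4986576  0.24385029 0.125     ] bar ends [0.51927842 0.23599334 0.159     ] [0.47473839 0.24366822 0.159     ]
rim outer ((482.5187683105469, 106.77764892578125), (124.29459381103516, 81.26060485839844), 84.23173522949219)
floor ((483.3265075683594, 107.12104797363281), (100.2538833618164, 56.71431350708008), 84.23086547851562)
tray ((620.89013671875, -192.07505798339844), (245.29576110839844, 191.03945922851562), 83.82069396972656)
block ((458.6485595703125, -138.22996520996094), (105.70022583007812, 65.43260192871094), 83.6374740600586)
tank ((545.1993408203125, 165.68292236328125), (298.3857116699219, 246.65249633789062), 84.21707153320312)
t 0.1 p [ 0.2425 -0.5756  0.237 ] yaw x-axis 22.85 tilt [-0.0007  0.0012] j [ 1.07  0.44  0.02  1.57 -0.01  1.13 -0.08] F [ 0.4 -0.4  0.4] w 0.0918 g 0.0
```

```bash
cat >> h.py <<'E'
def go(x,y,z,yaw):
    p,M=tool();d=M.T@(np.array([x,y,z])-p)
    a=np.radians(yaw)
    T=np.array([[np.cos(a),np.sin(a),0],[np.sin(a),-np.cos(a),0],[0,0,-1]])
    rv=R.from_matrix(M.T@T).as_rotvec()
    d2=T.T@(np.array([x,y,z])-p)
    print("shift now-axes",d.round(4),"shift after turn",d2.round(4),"turn",rv.round(4),"rows",np.abs(d2).max()/.0625,np.abs(rv).max()/.187)
E
python3 -c "
from h import *
go(.498,.242,.30,-10)"
python3 -m pendant '[0,0,-0.03,0,0,0.15,0.05, 0,0,-0.033,0,0,0.15,0.05, 0,0,0,0,0,0.15,0.05, 0,0,0,0,0,0.124,0.05]' 20
python3 -c "
from h import *
go(.498,.242,.30,-10)"
```

```text
t 0.1 p [ 0.2425 -0.5756  0.237 ] yaw x-axis 22.85 tilt [-0.0007  0.0012] j [ 1.07  0.44  0.02  1.57 -0.01  1.13 -0.08] F [ 0.4 -0.4  0.4] w 0.0918 g 0.0
shift now-axes [ 0.5529 -0.6543 -0.0621] shift after turn [ 0.1097 -0.8495 -0.063 ] turn [-0.0013  0.0006  0.5733] rows 13.592401350074569 3.0656794854393294
clock: 0.6
position: [0.2427, -0.5759, 0.3008]
ee_rot: [3.129, -0.282, -0.0]
force: [-0.4, -0.4, 0.0]
width: 0.615
gripper_force: 0.0
t 0.6 p [ 0.2427 -0.5759  0.3008] yaw x-axis -10.3 tilt [-0.  0.] j [ 0.98  0.39  0.16  1.49 -0.06  1.27 -0.61] F [-0.4 -0.4  0. ] w 0.0565 g 0.0
shift now-axes [ 1.050e-01 -8.504e-01  8.000e-04] shift after turn [ 1.094e-01 -8.498e-01  8.000e-04] turn [ 0.      0.     -0.0052] rows 13.596692000655482 0.027945974497203506
```

```bash
python3 -m pendant '[0.007,-0.055,0,0,0,0,0.05, 0.007,-0.055,0,0,0,0,0.05, 0.007,-0.055,0,0,0,0,0.05, 0.007,-0.055,0,0,0,0,0.05, 0.007,-0.055,0,0,0,0,0.05, 0.007,-0.055,0,0,0,0,0.05, 0.007,-0.055,0,0,0,0,0.05, 0.007,-0.055,0,0,0,0,0.05, 0.007,-0.055,0,0,0,0,0.05, 0.007,-0.055,0,0,0,0,0.05]'
python3 -c "
from h import *
go(.498,.242,.30,-10)"
```

```text
clock: 1.85
position: [0.4076, -0.0449, 0.3007]
ee_rot: [3.129, -0.275, 0.0]
force: [1.1, -0.5, -0.1]
width: 0.546
gripper_force: 0.0
t 1.85 p [ 0.4076 -0.0449  0.3007] yaw x-axis -10.06 tilt [ 0.0002 -0.0002] j [ 0.28  0.05 -0.31  1.93  0.02  1.16 -1.78] F [ 1.1 -0.5 -0.1] w 0.0501 g 0.0
shift now-axes [ 0.0389 -0.2983  0.0007] shift after turn [ 0.0392 -0.2983  0.0007] turn [ 0.0002 -0.0002 -0.001 ] rows 4.772107875266494 0.005170649188102189
```

```bash
python3 -m pendant '[0.0078,-0.05,0,0,0,0,0.05, 0.0078,-0.05,0,0,0,0,0.05, 0.0078,-0.05,0,0,0,0,0.05, 0.0078,-0.05,0,0,0,0,0.05, 0.0078,-0.05,0.02,0,0,0,0.05, 0,-0.048,0.04,0,0,0,0.05, 0,0,0.04,0,0,0,0.05, 0,0,0,0,0,0,0.05]'
python3 - <<'E'
from h import *
go(.498,.242,.142,-10)
crop("side",215,190,100,90,6,"pics/s2.png")
t=crop("top",205,130,130,98,6,"pics/t2.png")
E
```

```text
clock: 2.85
position: [0.4959, 0.239, 0.1978]
ee_rot: [3.126, -0.273, -0.009]
force: [0.1, -0.3, 0.6]
width: 0.545
gripper_force: 0.0
t 2.85 p [0.4959 0.239  0.1978] yaw x-axis -9.99 tilt [-0.0061 -0.0032] j [-0.19  0.4  -0.48  1.77  0.21  1.02 -2.5 ] F [ 0.1 -0.3  0.6] w 0.05 g 0.0
shift now-axes [ 0.0018 -0.0036  0.0557] shift after turn [ 0.0015 -0.0034  0.0558] turn [0.0043 0.0055 0.0003] rows 0.8920683562187914 0.029290491726209882
```

View pics/s2.png

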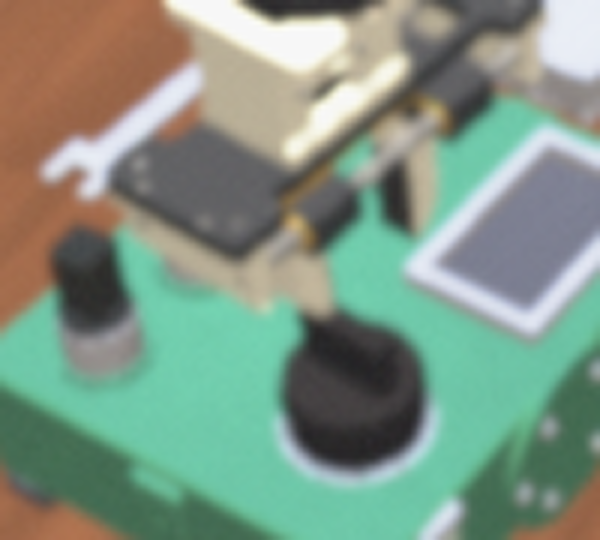

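```bash
python3 -m pendant '[0.001,-0.003,0.03,0.004,0.005,0,0.05, 0.001,0,0.026,0,0,0,0.05, 0,0,0,0,0,0,0.0, 0,0,0,0,0,0,0.0, 0,0,0,0,0,0,0,0,0,0,0,0,0,0,0,0,0,0,0,0,0]' 25
python3 -c "
from h import *
go(.498,.242,.142,-10)"
```

```text
clock: 3.82
position: [0.5013, 0.2449, 0.1461]
ee_rot: [-3.122, 0.273, -0.012]
force: [0.4, 5.3, 3.5]
width: 0.149
gripper_force: 25.0
t 3.83 p [0.5013 0.2449 0.1461] yaw x-axis -9.99 tilt [0.0084 0.0065] j [-0.21  0.46 -0.47  1.83  0.26  0.9  -2.54] F [0.4 5.3 3.5] w 0.0137 g 25.0
shift now-axes [-0.0028  0.0035  0.0041] shift after turn [-0.0028  0.0034  0.0041] turn [-0.0079 -0.0071  0.0002] rows 0.06579079926106024 0.04212901507292424
```

```bash
python3 -m pendant '[-0.002,-0.001,0,-0.008,-0.007,-0.18,0, 0,0,-0.00023,0,0,-0.18,0, 0,0,-0.00023,0,0,-0.18,0, 0,0,-0.00023,0,0,-0.18,0, 0,0,-0.00023,0,0,-0.18,0, 0,0,-0.00023,0,0,-0.18,0, 0,0,-0.00023,0,0,-0.18,0, 0,0,-0.00023,0,0,-0.18,0, 0,0,-0.00023,0,0,-0.18,0, 0,0,-0.00023,0,0,-0.18,0]' 30
python3 -c "
from h import *
go(.4995,.245,.148,180)"
```

```text
clock: 5.08
position: [0.5005, 0.2464, 0.148]
ee_rot: [2.153, 2.286, 0.003]
force: [3.9, 7.6, -1.9]
width: 0.153
gripper_force: 30.0
t 5.08 p [0.5005 0.2464 0.148 ] yaw x-axis 93.43 tilt [0.0019 0.0004] j [ 0.07  0.59 -0.91  1.8   0.54  1.03 -0.99] F [ 3.9  7.6 -1.9] w 0.014 g 30.0
shift now-axes [-0.0013 -0.0011  0.    ] shift after turn [ 0.001  -0.0014  0.    ] turn [ 1.800e-03  1.200e-03 -1.511e+00] rows 0.02192988609955338 8.08000983077042
```

```bash
python3 -m pendant '[0.001,0,-0.00023,0,0,-0.18,0, 0,0,-0.00023,0,0,-0.18,0, 0,0,-0.00023,0,0,-0.18,0, 0,0,-0.00023,0,0,-0.18,0, 0,0,-0.00023,0,0,-0.18,0, 0,0,-0.00023,0,0,-0.18,0, 0,0,-0.00023,0,0,-0.18,0, 0,0,-0.00023,0,0,-0.18,0, 0,0,-0.00023,0,0,-0.18,0, 0,0,-0.00023,0,0,-0.18,0]'
python3 -c "
from h import *
go(.4995,.245,.150,260)"
```

```text
clock: 6.32
position: [0.5001, 0.2457, 0.1496]
ee_rot: [0.451, -3.109, 0.004]
force: [4.7, 4.2, -2.7]
width: 0.153
gripper_force: 30.0
t 6.33 p [0.5001 0.2457 0.1496] yaw x-axis -163.49 tilt [ 0.0003 -0.0025] j [ 0.23  0.75 -1.23  1.78  0.77  1.19  0.61] F [ 4.7  4.2 -2.7] w 0.014 g 30.0
shift now-axes [ 0.0008 -0.0005 -0.0004] shift after turn [ 0.0008  0.0005 -0.0004] turn [-0.002  -0.0018 -1.1081] rows 0.012631570217755298 5.925609494112148
```

```bash
python3 -m pendant '[0,0,0,0,0,0,0.075, 0,0,0,0,0,0,0.075, 0,0,0,0,0,0,0.075, 0,0,0,0,0,0,0.075, 0,0,0,0,0,0,0.075, 0,0,0,0,0,0,0.075, 0,0,0,0,0,0,0.075]'
python3 -m pendant '[0,0,0,0,0,0.18,0.075, 0,0,0,0,0,0.18,0.075, 0,0,0,0,0,0.18,0.075, 0,0,0,0,0,0.18,0.075, 0,0,0,0,0,0.18,0.075, 0,0,0,0,0,0.18,0.075, 0,0,0,0,0,0.18,0.075, 0,0,0,0,0,0.18,0.075, 0,0,0,0,0,0.18,0.075, 0,0,0,0,0,0.18,0.075]'
python3 -c "
from h import *
go(.4995,.246,.1492,16.5)"
```

```text
clock: 7.2
position: [0.4987, 0.2451, 0.1491]
ee_rot: [0.443, -3.108, 0.006]
force: [0.1, -0.2, -0.2]
width: 0.807
gripper_force: 0.0
clock: 8.45
position: [0.4986, 0.2452, 0.1491]
ee_rot: [2.166, 2.273, -0.007]
force: [-0.6, 0.3, 0.5]
width: 0.818
gripper_force: 0.0
t 8.45 p [0.4986 0.2452 0.1491] yaw x-axis 92.76 tilt [-0.002  -0.0042] j [ 0.01  0.55 -0.8   1.8   0.46  1.   -0.93] F [-0.6  0.3  0.5] w 0.0751 g 0.0
shift now-axes [ 0.0008  0.001  -0.0001] shift after turn [ 0.0011 -0.0005 -0.0001] turn [8.0000e-04 4.9000e-03 1.3309e+00] rows 0.018005322948685183 7.117105359243288
```

```bash
python3 -m pendant '[0,0,0,0,0,0.18,0.075, 0,0,0,0,0,0.18,0.075, 0,0,0,0,0,0.18,0.075, 0,0,0,0,0,0.18,0.075, 0,0,0,0,0,0.18,0.075, 0,0,0,0,0,0.18,0.075, 0,0,0,0,0,0.18,0.075, 0.0015,-0.001,0,0,0.004,0.07,0.02, 0,0,0,0,0,0,0.0, 0,0,0,0,0,0,0.0]'
python3 -m pendant '[0,0,0,0,0,0,0, 0,0,0,0,0,0,0,0,0,0,0,0,0,0,0,0,0,0,0,0,0,0,0,0,0,0,0,0,0,0,0,0,0,0,0]'
python3 -c "
from h import *
go(.5,.2465,.1492,16.5)"
```

```text
clock: 9.7
position: [0.4996, 0.2466, 0.1491]
ee_rot: [3.104, 0.464, 0.002]
force: [-0.2, -0.1, -0.0]
width: 0.539
gripper_force: 0.0
clock: 10.45
position: [0.4997, 0.2464, 0.149]
ee_rot: [3.104, 0.461, 0.002]
force: [0.2, -0.5, 0.2]
width: 0.151
gripper_force: 30.0
t 10.45 p [0.4997 0.2464 0.149 ] yaw x-axis 16.89 tilt [ 0.0017 -0.0032] j [-0.21  0.46 -0.48  1.82  0.26  0.92 -2.08] F [ 0.2 -0.5  0.2] w 0.0139 g 30.0
shift now-axes [ 0.0003  0.     -0.0002] shift after turn [ 0.0003 -0.     -0.0002] turn [ 0.0036 -0.0007  0.0067] rows 0.004884671696372025 0.03605866108039517
```

```bash
python3 -m pendant '[0,0,-0.00023,0,0,-0.18,0, 0,0,-0.00023,0,0,-0.18,0, 0,0,-0.00023,0,0,-0.18,0, 0,0,-0.00023,0,0,-0.18,0, 0,0,-0.00023,0,0,-0.18,0, 0,0,-0.00023,0,0,-0.18,0, 0,0,-0.00023,0,0,-0.18,0, 0,0,-0.00023,0,0,-0.18,0, 0,0,-0.00023,0,0,-0.18,0]'
python3 -m pendant '[0,0,-0.00023,0,0,-0.18,0, 0,0,-0.00023,0,0,-0.18,0, 0,0,-0.00023,0,0,-0.18,0, 0,0,-0.00023,0,0,-0.18,0, 0,0,-0.00023,0,0,-0.18,0, 0,0,-0.00023,0,0,-0.18,0, 0,0,-0.00023,0,0,-0.18,0, 0,0,-0.00023,0,0,-0.18,0]'
python3 -c "
from h import *
go(.4997,.2464,.1532,196)"
python3 -m pendant '[0,0,0,0,0,0,0.075, 0,0,0,0,0,0,0.075, 0,0,0,0,0,0,0.075, 0,0,0,0,0,0,0.075, 0,0,0,0,0,0,0.075, 0,0,0,0,0,0,0.075, 0,0,0,0,0,0,0.075]'
```

```text
clock: 11.58
position: [0.4998, 0.2465, 0.1512]
ee_rot: [1.799, 2.571, -0.002]
force: [-0.7, -0.3, -0.7]
width: 0.152
gripper_force: 30.0
clock: 12.58
position: [0.5005, 0.2465, 0.153]
ee_rot: [-0.342, 3.121, -0.005]
force: [1.9, 0.4, -1.0]
width: 0.149
gripper_force: 30.0
t 12.57 p [0.5005 0.2465 0.153 ] yaw x-axis -167.5 tilt [ 0.0026 -0.0026] j [ 0.21  0.72 -1.2   1.78  0.74  1.17  0.57] F [ 1.9  0.4 -1. ] w 0.0137 g 30.0
shift now-axes [ 0.0008  0.0001 -0.0002] shift after turn [ 0.0007  0.0002 -0.0002] turn [-0.0032  0.0019 -0.061 ] rows 0.011897717152441426 0.3262330458766218
clock: 13.45
position: [0.4997, 0.2465, 0.153]
ee_rot: [-0.334, 3.122, -0.005]
force: [-0.2, 0.1, -0.1]
width: 0.805
gripper_force: 0.0
```

```bash
python3 -m pendant '[0,0,0,0,0,0.18,0.075, 0,0,0,0,0,0.18,0.075, 0,0,0,0,0,0.18,0.075, 0,0,0,0,0,0.18,0.075, 0,0,0,0,0,0.18,0.075, 0,0,0,0,0,0.18,0.075, 0,0,0,0,0,0.18,0.075, 0,0,0,0,0,0.18,0.075, 0,0,0,0,0,0.18,0.075, 0,0,0,0,0,0.18,0.075]'
python3 -m pendant '[0,0,0,0,0,0.18,0.075, 0,0,0,0,0,0.18,0.075, 0,0,0,0,0,0.18,0.075, 0,0,0,0,0,0.18,0.075, 0,0,0,0,0,0.18,0.075, 0,0,0,0,0,0.18,0.075, 0,0,0,0,0,0.18,0.075, 0,0,0,0,0,0.08,0.075, 0,0,0,0,0,0,0.0, 0,0,0,0,0,0,0.0]'
python3 -m pendant '[0,0,0,0,0,0,0, 0,0,0,0,0,0,0,0,0,0,0,0,0,0,0,0,0,0,0,0,0,0,0,0,0,0,0,0,0,0,0,0,0,0,0,0,0,0,0,0,0,0]'
python3 -c "
from h import *
go(.4997,.2464,.1532,12.5)"
```

```text
clock: 14.7
position: [0.4996, 0.2466, 0.153]
ee_rot: [2.243, 2.195, -0.001]
force: [-0.0, -1.0, 0.7]
width: 0.813
gripper_force: 0.0
clock: 15.95
position: [0.4996, 0.2466, 0.153]
ee_rot: [3.12, 0.34, 0.002]
force: [-0.5, -0.3, -0.7]
width: 0.643
gripper_force: 0.0
clock: 16.82
position: [0.4997, 0.2465, 0.153]
ee_rot: [3.12, 0.336, 0.002]
force: [0.3, -0.7, 0.4]
width: 0.15
gripper_force: 29.9
t 16.82 p [0.4997 0.2465 0.153 ] yaw x-axis 12.3 tilt [ 0.0018 -0.0031] j [-0.24  0.45 -0.44  1.82  0.24  0.92 -2.14] F [ 0.3 -0.7  0.4] w 0.0137 g 29.9
shift now-axes [-0.      0.0001 -0.0002] shift after turn [-0.      0.0001 -0.0002] turn [ 0.0034 -0.0011 -0.0034] rows 0.003805856422431475 0.01825985266468055
```

Another 180°, release, and back.

```bash
python3 -m pendant '[0,0,-0.00023,0,0,-0.18,0, 0,0,-0.00023,0,0,-0.18,0, 0,0,-0.00023,0,0,-0.18,0, 0,0,-0.00023,0,0,-0.18,0, 0,0,-0.00023,0,0,-0.18,0, 0,0,-0.00023,0,0,-0.18,0, 0,0,-0.00023,0,0,-0.18,0, 0,0,-0.00023,0,0,-0.18,0, 0,0,-0.00023,0,0,-0.18,0]'
python3 -m pendant '[0,0,-0.00023,0,0,-0.18,0, 0,0,-0.00023,0,0,-0.18,0, 0,0,-0.00023,0,0,-0.18,0, 0,0,-0.00023,0,0,-0.18,0, 0,0,-0.00023,0,0,-0.18,0, 0,0,-0.00023,0,0,-0.18,0, 0,0,-0.00023,0,0,-0.18,0, 0,0,-0.00023,0,0,-0.18,0]'
python3 -c "
from h import *
go(.4997,.2464,.1575,192)"
python3 -m pendant '[0,0,0,0,0,0,0.075, 0,0,0,0,0,0,0.075, 0,0,0,0,0,0,0.075, 0,0,0,0,0,0,0.075, 0,0,0,0,0,0,0.075, 0,0,0,0,0,0,0.075, 0,0,0,0,0,0,0.075]'
python3 -m pendant '[0,0,0,0,0,0.18,0.075, 0,0,0,0,0,0.18,0.075, 0,0,0,0,0,0.18,0.075, 0,0,0,0,0,0.18,0.075, 0,0,0,0,0,0.18,0.075, 0,0,0,0,0,0.18,0.075, 0,0,0,0,0,0.18,0.075, 0,0,0,0,0,0.18,0.075, 0,0,0,0,0,0.18,0.075, 0,0,0,0,0,0.18,0.075]'
python3 -m pendant '[0,0,0,0,0,0.18,0.075, 0,0,0,0,0,0.18,0.075, 0,0,0,0,0,0.18,0.075, 0,0,0,0,0,0.18,0.075, 0,0,0,0,0,0.18,0.075, 0,0,0,0,0,0.18,0.075, 0,0,0,0,0,0.18,0.075, 0,0,0,0,0,0.08,0.075, 0,0,0,0,0,0,0.0, 0,0,0,0,0,0,0.0]'
python3 -m pendant '[0,0,0,0,0,0,0, 0,0,0,0,0,0,0,0,0,0,0,0,0,0,0,0,0,0,0,0,0,0,0,0,0,0,0,0,0,0,0,0,0,0,0,0,0,0,0,0,0,0]'
python3 -c "
from h import *
go(.4997,.2464,.1572,8.5)"
```

```text
clock: 17.95
position: [0.5, 0.2466, 0.1551]
ee_rot: [1.901, 2.497, -0.001]
force: [0.7, 0.7, -1.3]
width: 0.15
gripper_force: 30.0
clock: 18.95
position: [0.4999, 0.2467, 0.1569]
ee_rot: [-0.218, 3.132, -0.004]
force: [0.5, -0.1, -1.1]
width: 0.152
gripper_force: 30.0
t 18.95 p [0.4999 0.2467 0.1569] yaw x-axis -172.05 tilt [ 0.0019 -0.0026] j [ 0.2   0.7  -1.18  1.78  0.71  1.16  0.51] F [ 0.5 -0.1 -1.1] w 0.014 g 30.0
shift now-axes [ 0.0002 -0.0002 -0.0006] shift after turn [ 0.0002 -0.0002 -0.0006] turn [-0.0029  0.0014 -0.0707] rows 0.009290429732902172 0.37809640569945435
clock: 19.82
position: [0.4997, 0.2465, 0.1569]
ee_rot: [-0.209, 3.133, -0.005]
force: [-0.2, -1.3, 0.1]
width: 0.806
gripper_force: 0.0
clock: 21.08
position: [0.4996, 0.2466, 0.1569]
ee_rot: [2.329, 2.103, -0.001]
force: [0.2, 0.3, 0.8]
width: 0.819
gripper_force: 0.0
clock: 22.32
position: [0.4996, 0.2466, 0.1569]
ee_rot: [3.131, 0.215, 0.002]
force: [-0.3, -0.1, -0.5]
width: 0.647
gripper_force: 0.0
clock: 23.2
position: [0.4997, 0.2466, 0.1569]
ee_rot: [3.131, 0.211, 0.002]
force: [-0.4, -0.3, 0.7]
width: 0.149
gripper_force: 29.9
t 23.2 p [0.4997 0.2466 0.1569] yaw x-axis 7.72 tilt [ 0.0018 -0.003 ] j [-0.25  0.44 -0.41  1.81  0.22  0.93 -2.2 ] F [-0.4 -0.3  0.7] w 0.0137 g 29.9
shift now-axes [-0.      0.0002 -0.0003] shift after turn [-0.      0.0002 -0.0003] turn [ 0.0032 -0.0013 -0.0136] rows 0.004827220882743788 0.0725977147236197
```

```bash
python3 -m pendant '[0,0,-0.00023,0,0,-0.18,0, 0,0,-0.00023,0,0,-0.18,0, 0,0,-0.00023,0,0,-0.18,0, 0,0,-0.00023,0,0,-0.18,0, 0,0,-0.00023,0,0,-0.18,0, 0,0,-0.00023,0,0,-0.18,0, 0,0,-0.00023,0,0,-0.18,0, 0,0,-0.00023,0,0,-0.18,0, 0,0,-0.00023,0,0,-0.18,0]'
python3 -m pendant '[0,0,-0.00023,0,0,-0.18,0, 0,0,-0.00023,0,0,-0.18,0, 0,0,-0.00023,0,0,-0.18,0, 0,0,-0.00023,0,0,-0.18,0, 0,0,-0.00023,0,0,-0.18,0, 0,0,-0.00023,0,0,-0.18,0, 0,0,-0.00023,0,0,-0.18,0, 0,0,-0.00023,0,0,-0.18,0, 0,0,-0.00023,0,0,-0.06,0]'
python3 -c "
from h import *
go(.4997,.2464,.1615,192)"
```

```text
clock: 24.32
position: [0.5, 0.2466, 0.159]
ee_rot: [1.999, 2.419, -0.001]
force: [-0.1, 0.4, -1.4]
width: 0.152
gripper_force: 29.9
clock: 25.45
position: [0.5002, 0.2466, 0.161]
ee_rot: [-0.182, 3.134, -0.004]
force: [0.8, 0.5, -0.6]
width: 0.152
gripper_force: 29.9
t 25.45 p [0.5002 0.2466 0.161 ] yaw x-axis -173.34 tilt [ 0.002  -0.0023] j [ 0.2   0.69 -1.17  1.77  0.7   1.16  0.5 ] F [ 0.8  0.5 -0.6] w 0.014 g 29.9
shift now-axes [ 0.0006 -0.0001 -0.0005] shift after turn [ 0.0006 -0.     -0.0005] turn [-0.0027  0.0016 -0.0932] rows 0.009128668983271037 0.4985145765984392
```

```bash
python3 -m pendant '[0,0,-0.0003,0,0,-0.12,0, 0,0,-0.001,0,0,0,0, 0,0,-0.001,0,0,0,0, 0,0,-0.001,0,0,0,0]'
```

```text
clock: 25.95
position: [0.4998, 0.2464, 0.1644]
ee_rot: [-0.363, 3.119, -0.005]
force: [0.4, -0.1, -3.1]
width: 0.146
gripper_force: 29.9
```

```bash
python3 -m pendant '[0,0,-0.002,0,0,0,0, 0,0,-0.002,0,0,0,0, 0,0,-0.002,0,0,0,0]'
```

```text
clock: 26.32
position: [0.4997, 0.2466, 0.1705]
ee_rot: [-0.365, 3.119, -0.005]
force: [0.6, 0.4, -2.7]
width: 0.154
gripper_force: 29.9
```

```bash
python3 -m pendant '[0,0,-0.01,0,0,0,0, 0,0,-0.03,0,0,0,0, 0,0,-0.04,0,0,0.1,0, 0,0,0,0,0,0.18,0, 0,0,0,0,0,0.18,0, 0,0,0,0,0,0.18,0, 0,0,0,0,0,0.18,0, 0,0,0,0,0,0.18,0, 0,0,0,0,0,0.18,0, 0,0,0,0,0,0.18,0]' 35
python3 - <<'E'
from h import *
go(.627,-.137,.25,90)
crop("side",215,130,120,120,5,"pics/s3.png")
E
```

```text
clock: 27.58
position: [0.499, 0.2473, 0.251]
ee_rot: [1.683, 2.649, -0.002]
force: [-0.2, 0.1, -2.3]
width: 0.149
gripper_force: 34.9
t 27.57 p [0.499  0.2473 0.251 ] yaw x-axis 115.14 tilt [ 0.0017 -0.0025] j [ 0.07  0.46 -0.89  1.67  0.38  1.2  -0.47] F [-0.2  0.1 -2.3] w 0.0136 g 34.9
shift now-axes [-0.4022 -0.0474  0.0022] shift after turn [-0.3843  0.128   0.001 ] turn [0.0011 0.0029 0.4387] rows 6.148254212696079 2.3462557849151007
```

View pics/s3.png

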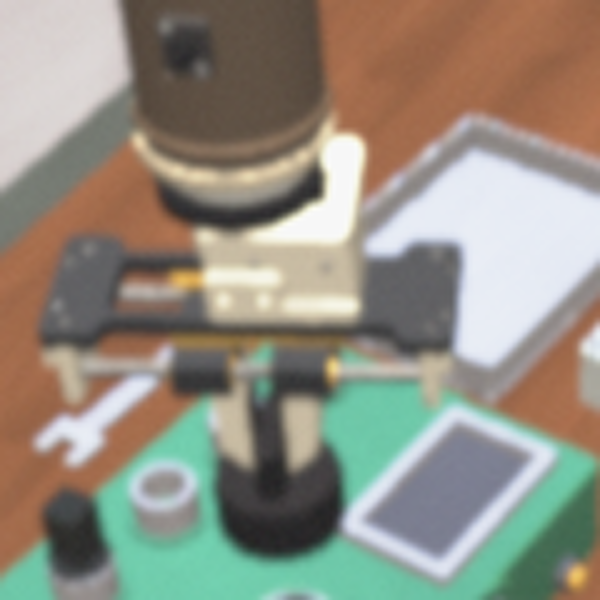

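The cap hangs upright between the fingers (crop ~(275,480)), off the neck. On to the tray.

```bash
python3 -m pendant '[0,0,0,0,0,0.146,0, 0,0,0,0,0,0.146,0, 0,0,0,0,0,0.146,0, -0.055,0.018,0,0,0,0,0, -0.055,0.018,0,0,0,0,0, -0.055,0.018,0,0,0,0,0, -0.055,0.018,0,0,0,0,0, -0.055,0.018,0,0,0,0,0, -0.055,0.018,0,0,0,0,0, -0.055,0.018,0,0,0,0,0]'
python3 -c "
from h import *
go(.627,-.137,.0645,90)"
```

```text
clock: 28.88
position: [0.6282, -0.1388, 0.2524]
ee_rot: [2.208, 2.23, -0.0]
force: [1.1, 0.2, -2.5]
width: 0.151
gripper_force: 34.9
t 28.88 p [ 0.6282 -0.1388  0.2524] yaw x-axis 90.55 tilt [ 0.0022 -0.0024] j [ 0.57  0.55 -0.69  1.46  0.36  1.26 -0.15] F [ 1.1  0.2 -2.5] w 0.0139 g 34.9
shift now-axes [ 0.0022 -0.0016  0.1879] shift after turn [ 0.0018 -0.0012  0.1879] turn [0.0022 0.0024 0.0096] rows 3.0058391616128235 0.05115073741953027
```

```bash
python3 -m pendant '[0,0,0.04,0,0,0,0, 0,0,0.045,0,0,0,0, 0,0,0.045,0,0,0,0, 0,0,0.035,0,0,0,0, 0,0,0.015,0,0,0,0, 0,0,0.004,0,0,0,0, 0,0,0.003,0,0,0,0, 0,0,0.002,0,0,0,0]'
python3 -c "
from h import *
tool()"
```

```text
clock: 29.88
position: [0.629, -0.138, 0.0639]
ee_rot: [2.211, 2.225, 0.0]
force: [0.3, 0.1, -1.4]
width: 0.152
gripper_force: 34.9
t 29.88 p [ 0.629  -0.138   0.0639] yaw x-axis 90.35 tilt [ 0.0037 -0.0033] j [ 0.52  0.72 -0.6   1.66  0.5   0.91 -0.27] F [ 0.3  0.1 -1.4] w 0.0139 g 34.9
```

```bash
python3 -m pendant '[0,0,0.0015,0,0,0,0, 0,0,0.0015,0,0,0,0, 0,0,0,0,0,0,0.05, 0,0,0,0,0,0,0.05, 0,0,0,0,0,0,0.05, 0,0,0,0,0,0,0.05, 0,0,-0.02,0,0,0,0.05, 0,0,-0.05,0,0,0,0.05, 0,0,-0.06,0,0,0,0.05, 0,0,-0.06,0,0,0,0.05]'
python3 -c "
from h import *
go(.6275,.2625,.26,84)"
```

```text
clock: 31.12
position: [0.6276, -0.1371, 0.2532]
ee_rot: [2.211, 2.226, 0.0]
force: [1.0, -0.4, -0.8]
width: 0.544
gripper_force: 0.0
t 31.12 p [ 0.6276 -0.1371  0.2532] yaw x-axis 90.37 tilt [ 0.0029 -0.0028] j [ 0.57  0.54 -0.69  1.47  0.36  1.26 -0.16] F [ 1.  -0.4 -0.8] w 0.0499 g 0.0
shift now-axes [ 0.3996  0.0024 -0.0079] shift after turn [ 0.3974 -0.0419 -0.0068] turn [0.0031 0.0027 0.1111] rows 6.35806593976672 0.5941654181070019
```

```bash
python3 -m pendant '[0,0,-0.007,0.003,0.003,0.1,0.05, 0.057,-0.006,0,0,0,0,0.05, 0.057,-0.006,0,0,0,0,0.05, 0.057,-0.006,0,0,0,0,0.05, 0.057,-0.006,0,0,0,0,0.05, 0.057,-0.006,0,0,0,0,0.05, 0.057,-0.006,0,0,0,0,0.05, 0.056,-0.006,0,0,0,0,0.05, 0,0,0.03,0,0,0,0.05, 0,0,0.03,0,0,0,0.05]'
python3 -c "
from h import *
go(.627,.2635,.139,84)
crop('side',215,190,100,90,6,'pics/s4.png')"
```

```text
clock: 32.38
position: [0.6231, 0.2645, 0.1979]
ee_rot: [-2.321, -2.117, -0.002]
force: [0.2, -0.7, -0.1]
width: 0.546
gripper_force: 0.0
t 32.38 p [0.6231 0.2645 0.1979] yaw x-axis 84.73 tilt [0.0006 0.0013] j [-0.08  0.64 -0.67  1.44  0.41  1.2  -0.89] F [ 0.2 -0.7 -0.1] w 0.0501 g 0.0
shift now-axes [-0.0007  0.0039  0.0589] shift after turn [-0.0006  0.004   0.0589] turn [ 0.0005 -0.0014  0.0128] rows 0.9422522036399106 0.06847781240342289
```

View pics/s4.png

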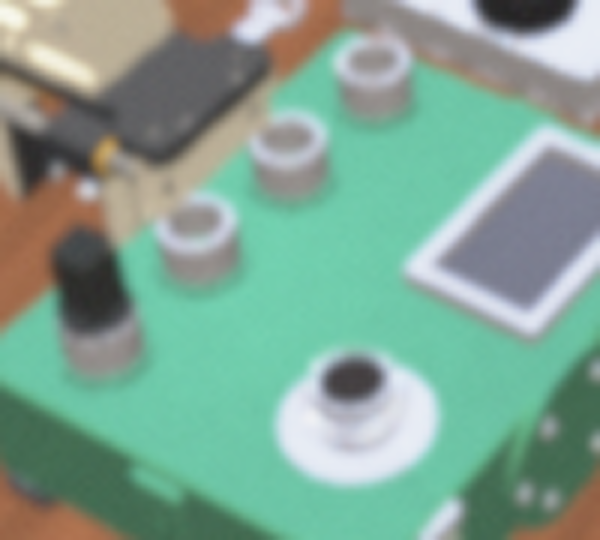

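The bung (crop ~(95,290)) stands in its stub and the neck is bare; going down over the bung.

```bash
python3 -m pendant '[-0.0007,0.004,0.03,0,0,0.012,0.05, 0,0,0.029,0,0,0,0.05, 0,0,0,0,0,0,0, 0,0,0,0,0,0,0, 0,0,0,0,0,0,0, 0,0,0,0,0,0,0, 0,0,0,0,0,0,0]' 45
python3 -c "
from h import *
tool()"
```

```text
clock: 33.3
position: [0.6284, 0.2622, 0.1399]
ee_rot: [2.336, 2.1, 0.004]
force: [-0.3, -2.1, 7.4]
width: 0.267
gripper_force: 44.0
t 33.3 p [0.6284 0.2622 0.1399] yaw x-axis 83.89 tilt [0.0021 0.0013] j [-0.09  0.7  -0.65  1.49  0.45  1.1  -0.93] F [-0.3 -2.1  7.4] w 0.0246 g 44.0
```

```bash
python3 -m pendant '[0,0.001,-0.002,0.05,0,0,0, 0,-0.002,-0.002,-0.1,0,0,0, 0,0.002,-0.002,0.1,0,0,0, 0,-0.002,-0.002,-0.1,0,0,0, 0,0.002,-0.002,0.1,0,0,0, 0,-0.002,-0.002,-0.1,0,0,0]'
python3 -c "
from h import *
tool()"
```

```text
clock: 34.05
position: [0.6266, 0.2596, 0.147]
ee_rot: [2.315, 2.073, 0.041]
force: [0.9, -2.6, -17.1]
width: 0.263
gripper_force: 45.0
t 34.05 p [0.6266 0.2596 0.147 ] yaw x-axis 83.67 tilt [ 0.0422 -0.0074] j [-0.09  0.66 -0.63  1.53  0.47  1.06 -0.96] F [  0.9  -2.6 -17.1] w 0.0241 g 45.0
```

```bash
python3 -m pendant '[0,0.002,-0.002,0.1,0,0,0, 0,-0.002,-0.002,-0.1,0,0,0, 0,0.002,-0.002,0.1,0,0,0, 0,-0.002,-0.002,-0.1,0,0,0, 0,0.002,-0.002,0.1,0,0,0, 0,-0.002,-0.002,-0.1,0,0,0, 0,0.002,-0.002,0.1,0,0,0, 0,-0.001,-0.002,-0.05,0,0,0]'
python3 -c "
from h import *
tool()"
```

```text
clock: 35.05
position: [0.6294, 0.2596, 0.1662]
ee_rot: [-2.34, -2.095, 0.003]
force: [-0.8, -0.4, -1.2]
width: 0.258
gripper_force: 45.0
t 35.05 p [0.6294 0.2596 0.1662] yaw x-axis 83.68 tilt [-0.0018 -0.0008] j [-0.08  0.67 -0.64  1.46  0.42  1.15 -0.91] F [-0.8 -0.4 -1.2] w 0.0237 g 45.0
```

```bash
python3 -m pendant '[0,0,-0.03,0,0,0,0, 0,0,-0.05,0,0,0,0, -0.03,0,0,0,0,0,0, -0.05,0,0,0,0,0,0, -0.05,0,0,0,0,0,0, -0.05,0,0,0,0,0,0, -0.05,0,0,0,0,0,0, -0.05,0,0,0,0,0,0, -0.05,0,0,0,0,0,0, -0.05,0,0,0,0,0,0]'
python3 -c "
from h import *
go(.615,-.247,.058,84)"
```

```text
clock: 36.3
position: [0.5868, -0.1176, 0.2477]
ee_rot: [-2.336, -2.101, 0.001]
force: [0.1, 0.1, 0.2]
width: 0.257
gripper_force: 45.0
t 36.3 p [ 0.5868 -0.1176  0.2477] yaw x-axis 83.94 tilt [-0.0004 -0.0001] j [ 0.57  0.47 -0.67  1.58  0.31  1.2  -0.27] F [0.1 0.1 0.2] w 0.0236 g 45.0
shift now-axes [-0.1257  0.0417  0.1897] shift after turn [-0.1258  0.0415  0.1897] turn [-0.0003  0.0001 -0.0011] rows 3.035556439145426 0.0059662259112102664
```

```bash
python3 -m pendant '[-0.042,0.014,0,0,0,0,0, -0.042,0.014,0,0,0,0,0, -0.042,0.014,0.02,0,0,0,0, 0,0,0.05,0,0,0,0, 0,0,0.05,0,0,0,0, 0,0,0.04,0,0,0,0, 0,0,0.02,0,0,0,0, 0,0,0.005,0,0,0,0]'
python3 - <<'E'
from h import *
go(.615,-.247,.054,84)
crop("top",320,120,130,100,6,"pics/t3.png")
E
```

```text
clock: 37.3
position: [0.6153, -0.2457, 0.0616]
ee_rot: [-2.335, -2.1, 0.002]
force: [0.0, -0.1, -0.5]
width: 0.257
gripper_force: 45.0
t 37.3 p [ 0.6153 -0.2457  0.0616] yaw x-axis 83.93 tilt [-0.0019  0.0004] j [ 0.65  0.74 -0.56  1.61  0.46  0.93 -0.18] F [ 0.  -0.1 -0.5] w 0.0236 g 45.0
shift now-axes [-0.0013 -0.0001  0.0076] shift after turn [-0.0013 -0.0001  0.0076] turn [-0.0019 -0.0002 -0.0012] rows 0.1220049379220699 0.010188715852856493
```

View pics/t3.png

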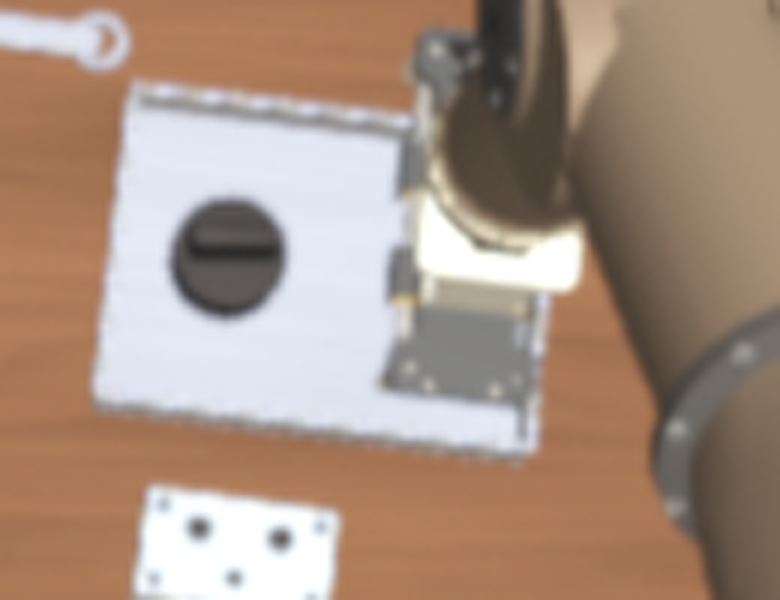

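Cap stands in the tray (crop (228,258)), the gripper over the tray's right part; block still in place. Setting the bung down.

```bash
python3 -m pendant '[0.01,0,0.003,0,0,0,0, 0,0,0.002,0,0,0,0, 0,0,0.002,0,0,0,0, 0,0,0,0,0,0,0.05, 0,0,0,0,0,0,0.05, 0,0,0,0,0,0,0.05, 0,0,-0.02,0,0,0,0.05, 0,0,-0.05,0,0,0,0.05, 0,0,-0.06,0,0,0,0.05, 0,0,-0.06,0,0,0,0.05]'
python3 -m pendant '[0.04,-0.05,0,0,0,0,0.085, 0.05,-0.05,0,0,0,0,0.085, 0.05,-0.05,0,0,0,0,0.085, 0.05,-0.05,0,0,0,0,0.085, 0.05,-0.02,0,0,0,0,0.085,0,0,0,0,0,0,0.085]'
python3 - <<'E'
from h import *
tool()
cv2.imwrite("pics/top5.png",get_image("top")[:,:,::-1])
cv2.imwrite("pics/side5.png",get_image("side")[:,:,::-1])
E
```

```text
clock: 38.6
position: [0.6165, -0.2356, 0.2485]
ee_rot: [-2.336, -2.101, -0.0]
force: [1.4, -1.1, -0.9]
width: 0.548
gripper_force: 0.0
clock: 39.35
position: [0.4388, 0.0099, 0.247]
ee_rot: [2.328, 2.108, 0.001]
force: [0.1, -1.2, 0.2]
width: 0.925
gripper_force: 0.0
t 39.35 p [0.4388 0.0099 0.247 ] yaw x-axis 84.32 tilt [ 0.0015 -0.0005] j [ 0.56  0.21 -0.81  1.94  0.18  1.06 -0.42] F [ 0.1 -1.2  0.2] w 0.0849 g 0.0
```

View pics/top5.png

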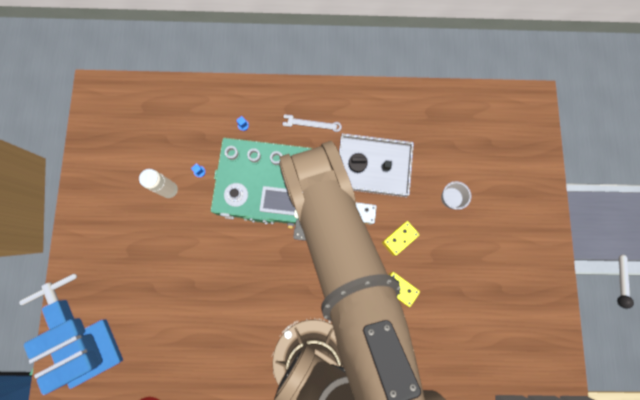

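Cap (358,162) and bung (387,166) are in the tray. The neck axis known from the grasp gives a calibration check for the seat.

Run:
```python
from h import *
t0,s0,t5,s5=[cv2.imread(f"pics/{n}.png")[:,:,::-1] for n in("top0","side0","top5","side5")]
def box(m,x0,y0,x1,y1):
    o=np.zeros_like(m);o[y0:y1,x0:x1]=m[y0:y1,x0:x1];return o
def cen(g,x0,y0,x1,y1):
    w=np.clip(g[y0:y1,x0:x1],0,None);yy,xx=np.mgrid[y0:y1,x0:x1];return (xx*w).sum()/w.sum(),(yy*w).sum()/w.sum()
# neck bore: dark centroid; decal disc (z=.09): non-green centroid
for n,im,b in(("top",t5,(228,187,243,202)),("side",s5,(262,240,288,270))):
    d=110-im.max(2).astype(float);c=cen(d,*b);print(n,"neck bore",np.round(c,2),onz(n,c,.118).round(4))
h5=cv2.cvtColor(t5,cv2.COLOR_RGB2HSV).astype(int)
print("decal",rectw("top",box((h5[...,1]<80),218,178,252,212),.09))
print("bores top", [onz("top",cen(140-t5.max(2).astype(float),x-4,y-4,x+5,y+5),.118).round(4) for x,y in((231,152),(253,155),(276,157))])
# seat by area-weighted floor centroid top and side
for n,im,b in(("top",t0,(258,184,306,218)),("side",s0,(280,205,332,252))):
    hs=cv2.cvtColor(im,cv2.COLOR_RGB2HSV).astype(int)
    fl=box((im.max(2)<180)&(hs[...,1]<70),*b); print(n,"seat floor",rectw(n,fl,.1))
    g=box((hs[...,1]<60)&(hs[...,2]>100),*b); print(n,"rim",rectw(n,g,.1))
for n,im,b in(("top",t0,(338,199,380,226)),("side",s0,(328,180,364,218)),("side",s5,(328,180,364,218))):
    hs=cv2.cvtColor(im,cv2.COLOR_RGB2HSV).astype(int)
    for th in(200,225,240): print(n,"block top",th,rectw(n,box((im.min(2)>th)&(hs[...,1]<60),*b),.05))
crop("side",290,160,100,75,8,"pics/s5b.png",s5)
```

```text
top neck bore [233.79 192.47] [0.5014 0.2467 0.118 ]
side neck bore [273.32 252.9 ] [0.5005 0.248  0.118 ]
decal ((500.8431091308594, 246.90896606445312), (78.76254272460938, 76.66178131103516), 2.7448480129241943)
bores top [array([0.6371, 0.2668, 0.118 ]), array([0.6289, 0.2011, 0.118 ]), array([0.6148, 0.1117, 0.118 ])]
top seat floor ((483.23065185546875, 107.11466979980469), (100.22471618652344, 55.80968475341797), 84.22708129882812)
top rim ((482.5187683105469, 106.77764892578125), (124.29459381103516, 81.26060485839844), 84.23173522949219)
side seat floor ((482.6181640625, 108.26110076904297), (99.33724975585938, 55.266845703125), 84.07979583740234)
side rim ((495.5976257324219, 89.38866424560547), (168.93887329101562, 124.21356964111328), 80.30972290039062)
top block top 200 ((460.038330078125, -139.34930419921875), (101.27750396728516, 57.80794143676758), 82.79816436767578)
top block top 225 ((459.4543762207031, -138.64573669433594), (98.16099548339844, 54.78523254394531), 83.50321960449219)
top block top 240 ((460.10601806640625, -139.78433227539062), (94.7747573852539, 51.45370101928711), 83.32774353027344)
side block top 200 ((456.70843505859375, -135.376953125), (104.2863998413086, 58.06498718261719), 82.8053970336914)
side block top 225 ((457.9377746582031, -136.05560302734375), (99.4027328491211, 55.455650329589844), 82.80535125732422)
side block top 240 ((459.2971496582031, -135.6549072265625), (91.05033874511719, 47.88731002807617), 81.52486419677734)
side block top 200 ((456.6630554199219, -135.09280395507812), (104.8388442993164, 58.22614669799805), 82.80535125732422)
side block top 225 ((458.00823974609375, -135.49752807617188), (100.52771759033203, 55.455650329589844), 82.80535125732422)
side block top 240 ((458.3184814453125, -135.83358764648438), (92.75614929199219, 49.558467864990234), 84.3489761352539)
```

View pics/s5b.png

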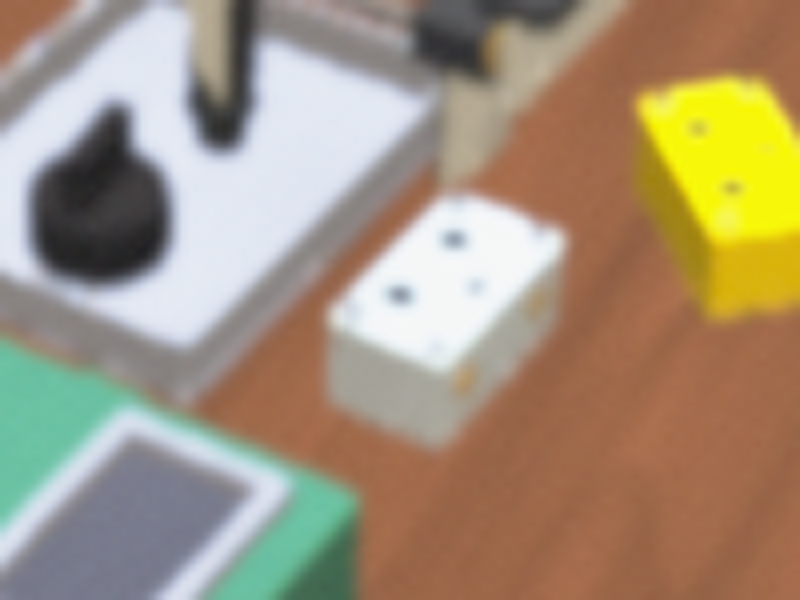

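The block is unmoved beside the tray; block ≈ (0.459,-0.1375), seat ≈ (0.482,0.107).

```bash
python3 -m pendant '[-0.037,0.005,0,0,0,0.02,0.07, -0.037,0.005,0,0,0,0,0.07, -0.037,0.005,0.02,0,0,0,0.07, -0.034,0.005,0.045,0,0,0,0.07, 0,0.002,0.05,0,0,0,0.07, 0,0.002,0.03,0,0,0,0.07, 0,0,0,0,0,0,0.07]'
python3 -c "
from h import *
go(.459,-.1375,.034,83.2)"
```

```text
clock: 40.33
position: [0.4448, -0.142, 0.0986]
ee_rot: [-2.355, -2.072, 0.005]
force: [-1.2, 1.0, 1.1]
width: 0.761
gripper_force: 0.0
t 40.33 p [ 0.4448 -0.142   0.0986] yaw x-axis 82.69 tilt [-0.0051  0.0013] j [ 0.68  0.44 -0.63  2.06  0.38  0.75 -0.31] F [-1.2  1.   1.1] w 0.0699 g 0.0
shift now-axes [0.0062 0.0138 0.0645] shift after turn [0.0062 0.0136 0.0646] turn [-0.0052 -0.0007 -0.0089] rows 1.0338519770912005 0.04752594310091785
```

```bash
python3 -m pendant '[0.006,0.0138,0,-0.005,0,-0.009,0.07, 0,0,0.01,0,0,0,0.07]'
python3 -c "
from h import *
go(.459,-.1375,.034,83.2)"
```

```text
clock: 40.58
position: [0.4637, -0.1368, 0.0919]
ee_rot: [2.342, 2.083, 0.01]
force: [0.5, -0.5, -0.4]
width: 0.762
gripper_force: 0.0
t 40.58 p [ 0.4637 -0.1368  0.0919] yaw x-axis 83.32 tilt [ 0.0093 -0.0013] j [ 0.65  0.47 -0.62  2.05  0.4   0.74 -0.33] F [ 0.5 -0.5 -0.4] w 0.07 g 0.0
shift now-axes [-0.0012 -0.0052  0.0579] shift after turn [-0.0013 -0.0046  0.0579] turn [0.0094 0.0002 0.002 ] rows 0.9266131710652785 0.05049099681835115
```

```bash
python3 -m pendant '[0,0,0,0,0,0,0.07,0,0,0,0,0,0,0.07]'
python3 -c "
from h import *
go(.459,-.1375,.034,83.2)"
```

```text
clock: 40.83
position: [0.4604, -0.1369, 0.0904]
ee_rot: [2.345, 2.086, 0.004]
force: [-0.1, 0.2, -0.6]
width: 0.767
gripper_force: 0.0
t 40.83 p [ 0.4604 -0.1369  0.0904] yaw x-axis 83.3 tilt [ 0.0039 -0.0008] j [ 0.65  0.47 -0.62  2.05  0.4   0.74 -0.33] F [-0.1  0.2 -0.6] w 0.0704 g 0.0
shift now-axes [-0.0007 -0.0016  0.0564] shift after turn [-0.0007 -0.0013  0.0564] turn [0.004  0.0004 0.0017] rows 0.902251547689539 0.021364367566452862
```

```bash
python3 -m pendant '[-0.0007,-0.0015,0.02,0.004,0,0,0.07, 0,0,0.02,0,0,0,0.07, 0,0,0.012,0,0,0,0.07, 0,0,0.004,0,0,0,0.07, 0,0,0,0,0,0,0.0, 0,0,0,0,0,0,0.0, 0,0,0,0,0,0,0, 0,0,0,0,0,0,0]' 50
python3 -c "
from h import *
tool()"
```

```text
clock: 41.82
position: [0.4594, -0.1375, 0.0346]
ee_rot: [2.347, 2.087, 0.001]
force: [-0.4, -0.7, 6.1]
width: 0.608
gripper_force: 50.0
t 41.83 p [ 0.4594 -0.1375  0.0346] yaw x-axis 83.29 tilt [ 0.0009 -0.0004] j [ 0.59  0.55 -0.55  2.09  0.49  0.62 -0.41] F [-0.4 -0.7  6.1] w 0.0558 g 50.0
```

```bash
python3 -m pendant '[0,0,-0.03,0,0,0,0, 0,0,-0.05,0,0,0,0, 0,0,-0.05,0,0,0,0, 0,0,-0.025,0,0,-0.016,0, 0,0,0,0,0,0,0]' 55
python3 -c "
from h import *
go(.482,.107,.16,84.2)"
```

```text
clock: 42.45
position: [0.4595, -0.1377, 0.1901]
ee_rot: [2.33, 2.104, 0.001]
force: [-0.2, 0.3, -6.8]
width: 0.608
gripper_force: 55.0
t 42.45 p [ 0.4595 -0.1377  0.1901] yaw x-axis 84.17 tilt [ 0.0022 -0.0013] j [ 0.74  0.34 -0.7   1.94  0.27  0.96 -0.19] F [-0.2  0.3 -6.8] w 0.0559 g 55.0
shift now-axes [ 0.2458 -0.0026  0.0299] shift after turn [ 0.2457 -0.0024  0.0301] turn [ 0.0024  0.0011 -0.0005] rows 3.9318595864427044 0.012609299866178692
```

```bash
python3 -m pendant '[0.03,-0.0004,0,0,0,0,0, 0.045,-0.0004,0,0,0,0,0, 0.05,-0.0004,0,0,0,0,0, 0.05,-0.0004,0,0,0,0,0, 0.045,-0.0004,0,0,0,0,0, 0.026,-0.0004,0,0,0,0,0, 0,0,0.015,0,0,0,0, 0,0,0.015,0,0,0,0, 0,0,0,0,0,0,0]'
python3 - <<'E'
from h import *
go(.482,.107,.138,84.2)
im=crop("side",255,185,100,75,8,"pics/s6.png")
cv2.imwrite("pics/side6.png",im[:,:,::-1])
cv2.imwrite("pics/top6.png",get_image("top")[:,:,::-1])
E
```

```text
clock: 43.58
position: [0.48, 0.1058, 0.1568]
ee_rot: [-2.331, -2.103, 0.007]
force: [-0.6, -0.1, -5.2]
width: 0.603
gripper_force: 55.0
t 43.58 p [0.48   0.1058 0.1568] yaw x-axis 84.13 tilt [-0.0045 -0.0015] j [ 0.24  0.42 -0.74  1.94  0.35  0.92 -0.77] F [-0.6 -0.1 -5.2] w 0.0554 g 55.0
shift now-axes [0.0014 0.002  0.0188] shift after turn [0.0014 0.0019 0.0188] turn [-0.0043  0.002  -0.0013] rows 0.3001931420853339 0.02322275277438472
```

View pics/s6.png

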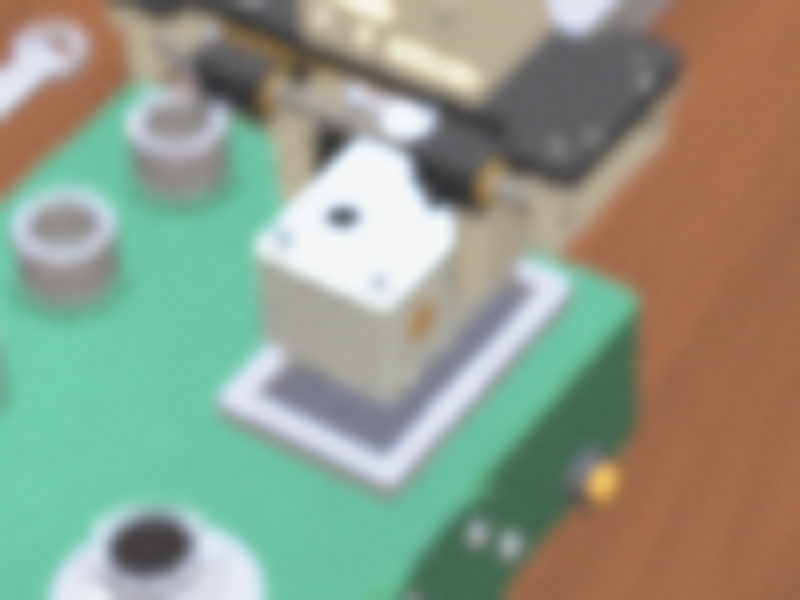

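Run:
```python
from h import *
u=lambda x,y:((x+.5)/8-.5+255,(y+.5)/8-.5+185)
a=np.radians(-5.8);T=np.array([[np.cos(a),-np.sin(a)],[np.sin(a),np.cos(a)]]).T
f=lambda q,z:(T@onz("side",u(*q),z)[:2]*1000).round(1)
print("block corner top",f((385,310),.172),"bottom",f((392,403),.122),"other top corner",f((256,243),.172),"other bottom",f((270,338),.122))
print("rim inner -x+y",f((383,453),.1),"outer",f((390,482),.1),"inner +x+y",f((264,387),.1),"outer",f((220,395),.1))
print("TCP tank axes",(T@np.array([.480,.1058])*1000).round(1),"seat est",(T@np.array([.482,.107])*1000).round(1))
```

```text
block corner top [437.8 205.9] bottom [439.8 201.6] other top corner [494.2 202.5] other bottom [494.8 198.5]
rim inner -x+y [441.3 206.4] outer [431.4 216.5] inner +x+y [496.  202.7] outer [507.  214.4]
TCP tank axes [466.9 153.8] seat est [468.7 155.2]
```

```bash
python3 -m pendant '[0.002,0.002,0,-0.004,0.002,0,0, 0,0,0.01,0,0,0,0, 0,0,0.008,0,0,0,0, 0,0,0,0,0,0,0]'
python3 -c "
from h import *
go(.4822,.1078,.1246,84.2)"
```

```text
clock: 44.18
position: [0.4831, 0.1091, 0.1402]
ee_rot: [2.33, 2.106, 0.004]
force: [-0.1, 0.8, -5.2]
width: 0.608
gripper_force: 55.0
t 44.17 p [0.4831 0.1091 0.1402] yaw x-axis 84.22 tilt [0.0024 0.0011] j [ 0.23  0.44 -0.73  1.96  0.38  0.88 -0.8 ] F [-0.1  0.8 -5.2] w 0.0558 g 55.0
shift now-axes [-0.0014 -0.0008  0.0156] shift after turn [-0.0014 -0.0008  0.0156] turn [ 0.0023 -0.0013  0.0003] rows 0.24995038953951254 0.012339267762073173
```

```bash
python3 -m pendant '[-0.001,-0.0006,0.002,0.002,-0.001,0,0, 0,0,0.003,0,0,0,0, 0,0,0.002,0,0,0,0, 0,0,0.002,0,0,0,0]'
python3 -c "
from h import *
tool()"
```

```text
clock: 44.68
position: [0.4831, 0.1085, 0.132]
ee_rot: [2.33, 2.106, 0.003]
force: [1.3, 0.2, -5.5]
width: 0.61
gripper_force: 55.0
t 44.67 p [0.4831 0.1085 0.132 ] yaw x-axis 84.2 tilt [0.0021 0.0008] j [ 0.22  0.45 -0.72  1.97  0.39  0.86 -0.81] F [ 1.3  0.2 -5.5] w 0.056 g 55.0
```

```bash
python3 -m pendant '[0,0,0.002,0,0,0,0, 0,0,0.002,0,0,0,0, 0,0,0.002,0,0,0,0, 0,0,0.0015,0,0,0,0, 0,0,0.001,0,0,0,0]'
python3 -c "
from h import *
tool()"
```

```text
clock: 45.3
position: [0.4831, 0.1085, 0.1246]
ee_rot: [2.33, 2.105, 0.003]
force: [-6.8, -3.8, 22.4]
width: 0.607
gripper_force: 55.0
t 45.3 p [0.4831 0.1085 0.1246] yaw x-axis 84.2 tilt [ 0.0023 -0.0001] j [ 0.21  0.46 -0.71  1.98  0.4   0.85 -0.82] F [-6.8 -3.8 22.4] w 0.0558 g 55.0
```

```bash
python3 -m pendant '[0,0,-0.0008,0,0,0,0, 0,0,0,0,0,0,0.08, 0,0,0,0,0,0,0.08, 0,0,0,0,0,0,0.08, 0,0,0,0,0,0,0.08, 0,0,-0.02,0,0,0,0.08, 0,0,-0.05,0,0,0,0.08, 0,0,-0.05,0,0,0,0.08, -0.05,0,-0.02,0,0,0,0.08, -0.06,0,0,0,0,0,0.08]'
python3 -m pendant '[-0.06,-0.02,0,0,0,0,0.08, -0.06,-0.02,0,0,0,0,0.08, -0.06,-0.01,0,0,0,0,0.08, -0.06,0,0,0,0,0,0.08, -0.06,0,0,0,0,0,0.08, -0.05,0,0,0,0,0,0.08, 0,0,0,0,0,0,0.08, 0,0,0,0,0,0,0.08]'
python3 - <<'E'
from h import *
tool()
t=get_image("top");s=get_image("side")
a=cv2.resize(t[120:230,190:420,::-1],None,fx=3.4,fy=3.4);b=cv2.resize(s[140:300,200:430,::-1],None,fx=3.4,fy=3.4)
cv2.imwrite("pics/end.png",cv2.resize(np.vstack([a,b]),None,fx=.65,fy=.65))
h=cv2.cvtColor(t,cv2.COLOR_RGB2HSV)
m=np.zeros(t.shape[:2],bool);m[180:222,254:310]=((t.min(2)>225)&(h[...,1]<60))[180:222,254:310]
print(rectw("top",m,.14))
E
```

```text
clock: 46.55
position: [0.4727, -0.001, 0.2663]
ee_rot: [2.325, 2.108, 0.008]
force: [0.7, -0.4, 0.6]
width: 0.876
gripper_force: 0.0
clock: 47.55
position: [0.3874, -0.3422, 0.2637]
ee_rot: [2.331, 2.106, 0.004]
force: [1.6, 0.0, 0.2]
width: 0.872
gripper_force: 0.0
t 47.55 p [ 0.3874 -0.3422  0.2637] yaw x-axis 84.22 tilt [0.002  0.0016] j [ 1.07  0.29 -0.56  1.76  0.17  1.14  0.35] F [1.6 0.  0.2] w 0.08 g 0.0
((483.3424072265625, 106.30415344238281), (102.08999633789062, 55.586517333984375), 84.23039245605469)
```

View pics/end.png

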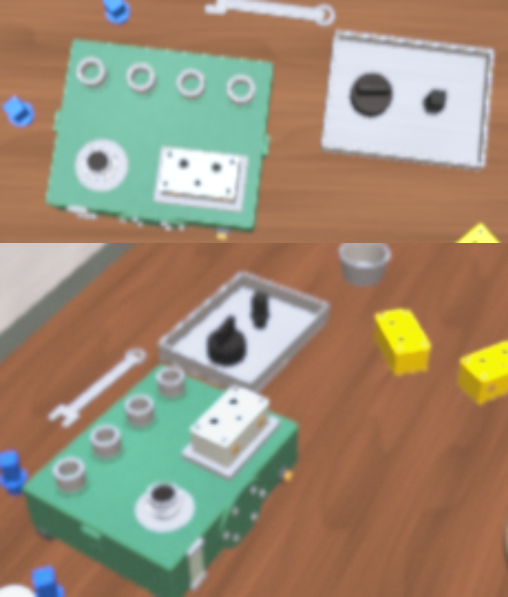

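The block sits square inside the rim (upper view (200,175)) and measures (0.483, 0.106) with yaw -5.8°, the same as the seat. The cap (372,93) and bung (434,101) stand in the tray, and all four stubs are open.

```bash
python3 -c "
from cell import *
print(sign_off())"
```

```text
the job is handed in; nothing more can be done
None
```

The job is handed in: the cap is unscrewed and in the tray with the one bung that was fitted, and the valve block is fully home and square in its rim. The spanner, spray can and tin were never touched, and it took about 48 s of the 210 s allowed; the sign-off gave no verdict.

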